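# Find the socket for the vise's locked clamp nut

## Task

Draw the lock pin out of its bore beside the vise's locked clamp nut and hang it upright in the notch in the side of the same block. Then try the two sockets from the wooden tray on that nut - only one of them goes down over it - and finish with the right one pushed fully home on the nut: stop there still gripping it, do not let go; if the first one tried is wrong, stand it back in the tray. Leave the other tools on the bench where they are.

Things in the scene. Friction and masses are not known exactly. Their poses are not given: they have to be found in the camera images.
- fixture: Vise block fixed to the bench: dark steel, 100 (x) x 185 (y) x 60 mm high, origin on the bench (spans x -50..50, y -85..100 mm). Two steel plates lie flush in its top, each with a round counterbore 14 mm deep holding a brass hex nut 12 mm tall: one nut 13 mm across flats (counterbore 26 mm), one 19 mm (counterbore 34.5 mm); they swap places between starts. The nut at (0, 45) mm is not the one to work on.
- work_nut (a point): Top centre of the nut to work on, at (0, -35, 58) mm in the block's frame, axes as the block's. Fixed; two flats face +-y, corners +-x. Its size (13 or 19 mm) is not told. A fitting socket rests on the counterbore floor 12 mm below this point; a too small one stops on the nut at this height, a too large one on the rim 2 mm higher. Until the pin is out, its disc covers part of the nut.
- notch (a point): Where the parked pin's axis belongs, level with the block's top, at (38, 55, 60) mm in the block's frame, axes as the block's. The notch is a vertical slot down the whole +x side of the block, 14 mm wide (y), 20 mm deep (x 30..50 mm), open at the top and towards +x. The pin is lowered in from above and hangs by its disc.
- pin_grip (a point): Centre of the lock pin's grip, an upright steel cylinder 16 mm across, 34 mm tall; pin about 0.15 kg, z up. Under the grip a disc, 50 mm across, 4 mm thick (top 17, underside 21 mm below this point), then a shank 10 mm across, 45 mm long. At the start it stands in a 12 mm bore at (31, -35) mm in the block's frame, disc on the block's top, this point 81 mm above the bench.
- socket_a_mid (a point): Centre (half-way up) of the smaller socket: steel, round, 22 mm across, 60 mm tall, upright, hex bore down, about 0.11 kg. Bore 14.5 mm across flats, 20 mm deep, for the 13 mm nut; bore flats face its own +-y, so yaw must match the nut's modulo 60 degrees (within 10). The black drive square on top lies along its x and y (starts within 40 degrees of the bench axes). Grip the upper half: seated, 14 mm are sunk.
- socket_b_mid (a point): Centre (half-way up) of the larger socket: as the smaller one but 30.5 mm across, bore 21 mm across flats, for the 19 mm nut. Also 60 mm tall, about 0.11 kg, same axes. The two sockets swap places in the tray between starts.
- tray: The open wooden tray, fixed to the bench, 90 (x) x 160 (y) x 16 mm high, walls 4 mm, origin on the bench under its centre; floor 4 mm above the bench. The sockets stand about 37 mm either side of its centre along its y.
- pliers: Small pliers lying on the bench, 130 mm long, 12 mm high; bystander.
- hammer: Small hammer lying on the bench, 220 mm long; bystander.
- mortar: White ceramic bowl, 76 mm across, 42 mm high, origin under its centre; bystander.
- jar: Amber glass jar with a steel cap, 54 mm across, 60 mm high, origin under its centre; bystander.
- doming: Brass doming block, 44 x 44 x 34 mm, between the vise block and the tray, origin under its centre; bystander.
Things that resemble listed ones, but are neither listed nor needed, are in the scene too. Leave any orange or turquoise look-alike of the part that bears socket_b_mid alone.

How it is judged:
By the outcome, as a careful person would: the job done as asked, in the order asked, and still so for the second after the job is handed in, while the arm keeps its last pose, push and grip.
It also fails if it takes over 67 s, if anything falls off the work surface, if the arm or the gripper's body presses on something with over 40 N, if the wrist force passes 120 N, or if a joint passes its speed limit or range.

## Robot

A 6-joint arm with a two-finger parallel gripper is mounted at the origin on the work surface. World frame = base frame: x ahead of the robot, y to its left, z up, the work surface at z = 0. Lengths are in m, angles in rad, forces in N, time in s.
With the tool pointing down it reaches from about 0.325 to 1 m from the base axis. Payload 5.1 kg.
Tool frame: the origin (TCP) lies between the finger pads; the fingertips stand 19 mm ahead of it and the grasp point (between the pads) is the TCP; z points along the fingers, y is the direction in which the jaws open and shut (so a half turn about z gives the same grasp; the last joint's range is limited). The gripper opens to 85 mm and grips with 20 to 120 N. Pads are 22 mm wide; open, the fingers measure 114 mm over their backs; the gripper's body (76 mm by 85 mm) begins 54 mm behind the grasp point. The pads swing forward as they close: fully open they stand 13 mm farther back than shut.
Start: joints at [1.099, 0.124, 1.65, -0, 1.367, -0.083], TCP at [0.246, 0.601, 0.25] pointing down, gripper open.
Joint ranges: [-2.61, 2.61], [-1.02, 2.33], [0.03, 2.71], [-1.35, 4.49], [0.32, 2.68], [-2.91, 2.91]. Speed limits (rad/s): [2.57, 2.57, 3.14, 3.14, 3.14, 3.14].

## Interface

Orientations are given as a unit quaternion [x, y, z, w].
In Python, from station import env gives the robot as it stands.
- The arm moves only by the tool drive_tool, never from a script. Its argument "deltas" is a list of rows, each an object of numbers: "dx", "dy", "dz": the shift along the tool's x, y, z in mm; "ax", "ay", "az": the turn, a rotation vector about the tool's x, y, z in degrees. In form: [{"dx": .., "dy": .., "dz": .., "ax": .., "ay": .., "az": ..}, ...]. A call has 1 to 20 rows; each row shifts and turns the commanded pose from where the row before left it, along the tool's axes as they then stand; what a row does not reach is not made up. A row lasts 1/8 s, in which the tool goes at most 62.5 mm and 10.7 degrees, less where a joint would pass 70% of its speed; a pose out of reach is approached as far as the arm can. A call with a gripper value outside its range is refused whole. "hand" is the closure in counts, from 0 (fully open) to 255 (shut), set as the call begins (left out, the last holds). The fingers move at their own pace and stop on an object; "force" is the grip in N (left out, the last holds). Time passes only in rows, so rows that do not move let the fingers close. It gives the time, the measured TCP pose, the force and the opening at its end, in the units of the state.
- env.observe(): the state, without advancing time (a new reading comes with each control period).
- env.camera(name): name is "scene" or "side" or "wrist"; returns (picture, depth): 420x560x3 uint8, blue, green, red; 420x560 float32, m along the optical axis (not along the pixel's ray), 0 where there is no reading.
- env.camera_model(name): a dict with "fx", "fy", "cx", "cy" (pixels), "rvec" (rotation vector, rad) and "tvec" (3), from world to camera coordinates, as OpenCV has them. Camera axes: x right, y down, z forward; pixel columns grow to the right and rows downward; lengths in m; the calibration is good to about 2 mm. A picture is of the moment at which its call begins: read the wrist's pose just before it. camera_model takes no time and is no camera call; for the wrist camera it gives the pose at the moment of the call.
- env.finish_job(): hands the job in, once; it reports no verdict.
Trained networks look in the newest picture that a camera, given by its name, has taken for a name from the list of things; names that differ only in an ending like _2 or _b are one class to them, and where a whole thing is asked for, a point or a joint stands for the part that bears it (a point fixed in the world has none). Each returns a list of dicts, best first, with "confidence" (0 to 1); they miss things now and then, are a little off and sometimes report something else, mostly with a low value. They report only what shows in the picture. A call takes as long as a camera call. They do not tell look-alikes from the thing itself.
- env.look_for(camera, query): "centre" ([column, row] in pixels, amid what is visible of it).
- env.cut_out(camera, query): "region" (420x560 bool, what is visible of it) and "centre" ([column, row] in pixels, amid what is visible of it).
- env.landmark_of(camera, query): "centre" ([column, row] in pixels: a listed point, or the origin of a listed thing).
The state is a dict: "time_s": time; "joint_positions": joint angles; "joint_velocities": joint speeds; "joint_torque": joint torques, N m; "tcp_pos": TCP position; "tool_rot": TCP orientation; "wrist_force": force on the tool from outside, world axes, zero at the start; "torque": the same for the moment, N m; "width": finger opening in m.
Only numpy, scipy, OpenCV 4.12 (cv2) and the standard library are available. Lean on these libraries where they do the work, as an engineer would, in place of code of your own. Each camera call takes 0.05 s, during which the arm holds its last target. There are 200 camera calls.

## Working session

There is one attempt and no reset: what is moved stays moved. The work goes in short steps, Python scripts to look and compute and a tool call to move; the robot and the scene stay as the last step left them, time stands still between calls to the robot, and variables do not carry over. Pictures are saved under pics/ and viewed, about 8 in all and at most 12, crops included, and the job is handed in when it is done.

Besides the shell and the picture viewer there is one more tool, called as name(argument=value, ...) on one line, values as JSON. drive_tool: Moves the arm, as the interface text tells. Its arguments: {"type":"object","properties":{"deltas":{"type":"array","items":{"type":"object","properties":{"dx":{"type":"number"},"dy":{"type":"number"},"dz":{"type":"number"},"ax":{"type":"number"},"ay":{"type":"number"},"az":{"type":"number"}}}},"hand":{"type":"number"},"force":{"type":"number"}},"required":["deltas"]}

```bash
ls; mkdir -p pics; cat > h.py <<'E'
import numpy as np, cv2
from station import env
from scipy.spatial.transform import Rotation as R
def shot(c,fn=None):
    m=env.camera_model(c); p,d=env.camera(c)
    if fn: cv2.imwrite('pics/'+fn,p)
    return m,p,d
def cam(m):
    return cv2.Rodrigues(np.array(m['rvec'],float))[0],np.array(m['tvec'],float).ravel()
def ray_z(m,uv,z):   # intersection of pixel ray with world height z
    r,t=cam(m); o=-r.T@t
    v=r.T@np.array([(uv[0]-m['cx'])/m['fx'],(uv[1]-m['cy'])/m['fy'],1])
    return o+v*(z-o[2])/v[2]
def cloud(m,d):
    r,t=cam(m); v,u=np.indices(d.shape)
    P=np.stack([(u-m['cx'])/m['fx']*d,(v-m['cy'])/m['fy']*d,d],-1)
    return (P-t)@r
def proj(m,X):
    return cv2.projectPoints(np.array(X,float).reshape(-1,3),np.array(m['rvec'],float),np.array(m['tvec'],float),np.array([[m['fx'],0,m['cx']],[0,m['fy'],m['cy']],[0,0,1.]]),None)[0].reshape(-1,2)
E
python3 - <<'E'
from h import *
np.set_printoptions(precision=4,suppress=True)
s=env.observe(); print(s['time_s'],s['tcp_pos'],s['tool_rot'],s['width'])
ims=[]
for c in ['scene','side']:
    m,p,d=shot(c); ims.append(p); C=cloud(m,d)
    r,t=cam(m); print(c,'cam',-r.T@t)
    for q,z in [('fixture',0),('work_nut',.058),('notch',.06),('pin_grip',.081),('socket_a_mid',.034),('socket_b_mid',.034),('tray',0),('doming',0)]:
        for e in env.landmark_of(c,q)[:4]:
            print(q,np.round(e['confidence'],2),np.round(e['centre']),ray_z(m,e['centre'],z))
    np.savez(c,p=p,d=d,C=C)
cv2.imwrite('pics/a.png',cv2.resize(ims[0],(800,600))); cv2.imwrite('pics/b.png',cv2.resize(ims[1],(800,600)))
E
```

```text
pics
0.0 [0.2462 0.601  0.249 ] [ 0.1932  0.9812 -0.0011 -0.0003] 0.08503888807319335
scene cam [0.9471 0.4972 0.9614]
fixture 0.58 [325. 287.] [0.5842 0.1758 0.    ]
work_nut 0.74 [321. 266.] [0.5786 0.1494 0.058 ]
notch 0.8 [322. 304.] [0.6371 0.2206 0.06  ]
pin_grip 0.79 [309. 263.] [0.6044 0.1374 0.081 ]
pin_grip 0.58 [272. 220.] [ 0.6034 -0.0052  0.081 ]
socket_a_mid 0.69 [268. 173.] [ 0.5006 -0.1633  0.034 ]
socket_b_mid 0.74 [297. 142.] [ 0.3674 -0.207   0.034 ]
socket_b_mid 0.73 [219. 166.] [ 0.5919 -0.2627  0.034 ]
socket_b_mid 0.68 [229. 138.] [ 0.5144 -0.3344  0.034 ]
doming 0.16 [252. 159.] [ 0.4907 -0.2572  0.    ]
side cam [ 0.4741 -0.775   0.6699]
fixture 0.58 [273. 188.] [0.5793 0.171  0.    ]
work_nut 0.74 [269. 178.] [0.5637 0.1415 0.058 ]
notch 0.95 [286. 162.] [0.6244 0.2128 0.06  ]
pin_grip 0.47 [282. 173.] [0.5998 0.1265 0.081 ]
socket_a_mid 0.79 [256. 264.] [ 0.4955 -0.169   0.034 ]
socket_b_mid 0.92 [279. 326.] [ 0.5246 -0.34    0.034 ]
socket_b_mid 0.87 [200. 280.] [ 0.3698 -0.1957  0.034 ]
socket_b_mid 0.83 [308. 290.] [ 0.5972 -0.2612  0.034 ]
socket_b_mid 0.58 [254. 286.] [ 0.4854 -0.2317  0.034 ]
tray 0.86 [254. 282.] [ 0.4878 -0.1901  0.    ]
doming 0.71 [279. 237.] [ 0.5647 -0.0499  0.    ]
```

View pics/a.png

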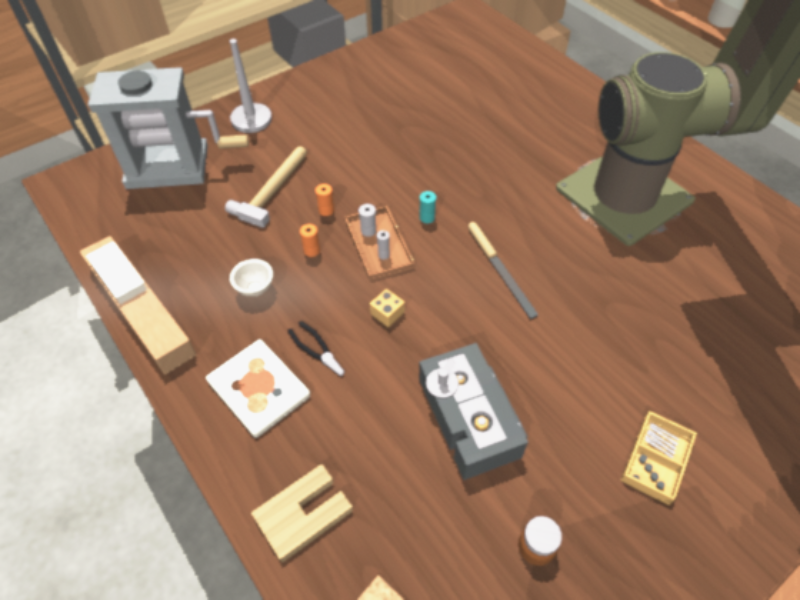

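View pics/b.png

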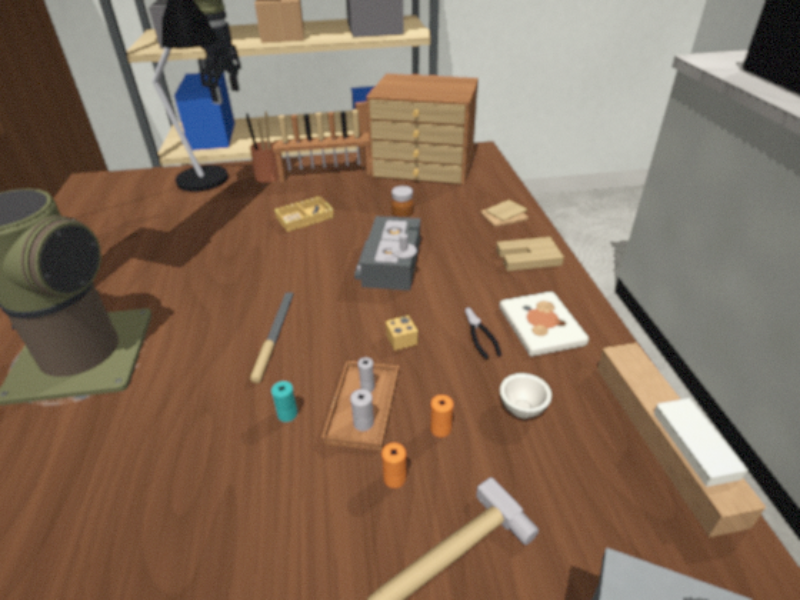

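The scene view shows the vise block at about (470,410), the pin at (440,383), and the tray with the larger socket at (368,218) and the smaller at (383,243). The orange and turquoise look-alikes stand outside the tray. Next I'll get the block's yaw and plan the approach.

```bash
cat >> h.py <<'E'
def go(target,jaw=None,s=None):
    """tool-frame shift (mm) and az (deg) from measured pose to target; jaw = world angle (deg) of tool y"""
    s=s or env.observe(); Rt=R.from_quat(s['tool_rot']); M=Rt.as_matrix()
    d=M.T@(np.array(target)-s['tcp_pos'])*1e3
    cur=np.degrees(np.arctan2(M[1,1],M[0,1])); out=[np.round(d,1),'jaw now %.1f'%cur]
    tilt=np.degrees(np.cross(M[:,2],[0,0,-1])); out.append(('tilt fix tool',np.round(M.T@tilt,2)))
    if jaw is not None:
        a=(jaw-cur+90)%180-90; out.append('az %.1f'%-a)
    return out
E
python3 - <<'E'
from h import *
np.set_printoptions(precision=4,suppress=True)
for c in ['scene','side']:
    C=np.load(c+'.npz')['C']
    b=(abs(C[...,2]-.06)<.008)&(abs(C[...,0]-.59)<.12)&(abs(C[...,1]-.175)<.14)
    P=C[b]; print(c,len(P),np.median(P[:,2]),cv2.minAreaRect((P[:,:2]*1000).astype(np.float32)))
    P=C[(C[...,2]>.008)&(C[...,2]<.022)&(abs(C[...,0]-.49)<.09)&(abs(C[...,1]+.2)<.12)]
    print('tray',cv2.minAreaRect((P[:,:2]*1000).astype(np.float32)))
    for z in (.064,):
        P=C[(C[...,2]>.055)&(C[...,2]<.075)&(abs(C[...,0]-.49)<.05)&(C[...,1]<-.12)&(C[...,1]>-.3)]
        lab=P[:,1]>-.2
        for l in(0,1): print('sock',P[lab==l].mean(0),np.ptp(P[lab==l],0),(lab==l).sum())
m=env.camera_model('wrist'); r,t=cam(m); s=env.observe()
M=R.from_quat(s['tool_rot']).as_matrix()
print('wrist cam in tool',M.T@(-r.T@t-s['tcp_pos']),'axis in tool',M.T@r.T[:,2],'up',M.T@r.T[:,1],m['fx'])
print(go([.60,.13,.25],-17+90), s['joint_positions'])
E
```

```text
scene 3337 0.05983737220309712 ((589.820068359375, 187.26907348632812), (187.44667053222656, 106.03201293945312), 74.10028076171875)
tray ((496.98291015625, -213.04722595214844), (190.84756469726562, 116.94454193115234), 73.47411346435547)
sock [ 0.4871 -0.234   0.063 ] [0.0317 0.03   0.0121] 98
sock [ 0.5001 -0.1647  0.063 ] [0.0206 0.0233 0.012 ] 56
side 1170 0.06163046322784057 ((586.8430786132812, 187.84384155273438), (193.17645263671875, 104.31493377685547), 73.96885681152344)
tray ((493.2406921386719, -172.87939453125), (213.05267333984375, 90.74215698242188), 73.06787109375)
sock [ 0.4831 -0.2391  0.0638] [0.031  0.032  0.0136] 171
sock [ 0.4958 -0.1697  0.0631] [0.0212 0.0212 0.0137] 83
wrist cam in tool [ 0.0758 -0.0002 -0.1238] axis in tool [-0.2948  0.0011  0.9555] up [-0.9555  0.0012 -0.2948] 358.36778556451753
[array([-505.9, -302.3,    0.3]), 'jaw now 67.7', ('tilt fix tool', array([ 0., -0.,  0.])), 'az -5.3'] [ 1.0994  0.1238  1.6503  0.      1.3675 -0.0826]
```

drive_tool(deltas=[{"dx": -30, "dy": -18}, {"dx": -49, "dy": -29}, {"dx": -49, "dy": -29}, {"dx": -49, "dy": -29}, {"dx": -49, "dy": -29}, {"dx": -49, "dy": -29}, {"dx": -49, "dy": -29}, {"dx": -49, "dy": -29}, {"dx": -49, "dy": -29}, {"dx": -49, "dy": -29}, {"dx": -19, "dy": -9, "az": -6.3}, {}, {}], hand=0)

```text
invalid input
```

```bash
python3 - <<'E'
from h import *
np.set_printoptions(precision=4,suppress=True)
s=env.observe(); print(s['time_s'],s['tcp_pos'],s['wrist_force'],s['width'])
m,p,d=shot('wrist'); C=cloud(m,d)
for q,z in [('fixture',0),('work_nut',.058),('notch',.06),('pin_grip',.081)]:
    for e in env.landmark_of('wrist',q)[:2]: print(q,np.round(e['confidence'],2),np.round(e['centre']),ray_z(m,e['centre'],z))
P=C[abs(C[...,2]-.06)<.004]; print(len(P),cv2.minAreaRect((P[:,:2]*1000).astype(np.float32)))
P=C[(C[...,2]>.092)&(C[...,2]<.104)]; print('grip top',len(P),(P.min(0)+P.max(0))/2,np.ptp(P,0))
P=C[(abs(C[...,2]-.064)<.0015)]; print(len(P))
# expected points with estimate
a=np.radians(-16);o=np.array([.586,.180])
for n,b in dict(nut=(0,-35,58),oth=(0,45,58),pin=(31,-35,98),notch=(38,55,60),c1=(-50,-85,60),c2=(50,-85,60),c3=(50,100,60),c4=(-50,100,60)).items():
    w=[o[0]+(b[0]*np.cos(a)-b[1]*np.sin(a))/1e3,o[1]+(b[0]*np.sin(a)+b[1]*np.cos(a))/1e3,b[2]/1e3]
    u=proj(m,w)[0]; print(n,w,u); cv2.circle(p,tuple(int(x) for x in u),2,(0,0,255),-1)
np.savez('w1',p=p,d=d,C=C)
cv2.imwrite('pics/c.png',cv2.resize(p,(800,600)))
E
```

```text
0.9 [0.2464 0.6015 0.2503] [-0.8823  0.017  -0.5216] 0.08525416485831937
488 ((301.4629211425781, 668.664794921875), (66.33026123046875, 74.37388610839844), 82.42118072509766)
grip top 3543 [0.4027 0.6609 0.098 ] [0.2713 0.0603 0.0117]
176
nut [np.float64(0.576352692546405), np.float64(0.14635584064215884), 0.058] [ 48.371 539.01 ]
oth [np.float64(0.5984036810117649), np.float64(0.22325677631722435), 0.058] [108.7657 534.4163]
pin [np.float64(0.6061518051204928), np.float64(0.13781108261183186), 0.098] [ 35.8466 595.354 ]
notch [np.float64(0.637687999015591), np.float64(0.22239517375556156), 0.06] [122.6281 555.2597]
c1 [np.float64(0.5145077399586391), np.float64(0.11207462363609284), 0.06] [ -3.1485 516.9606]
c2 [np.float64(0.610633909552471), np.float64(0.08451088805439293), 0.06] [ 22.0687 568.8097]
c3 [np.float64(0.6616268203786159), np.float64(0.2623443018029819), 0.06] [158.157  558.7972]
c4 [np.float64(0.565500650784784), np.float64(0.28990803738468185), 0.06] [141.5946 505.6142]
```

View pics/c.png

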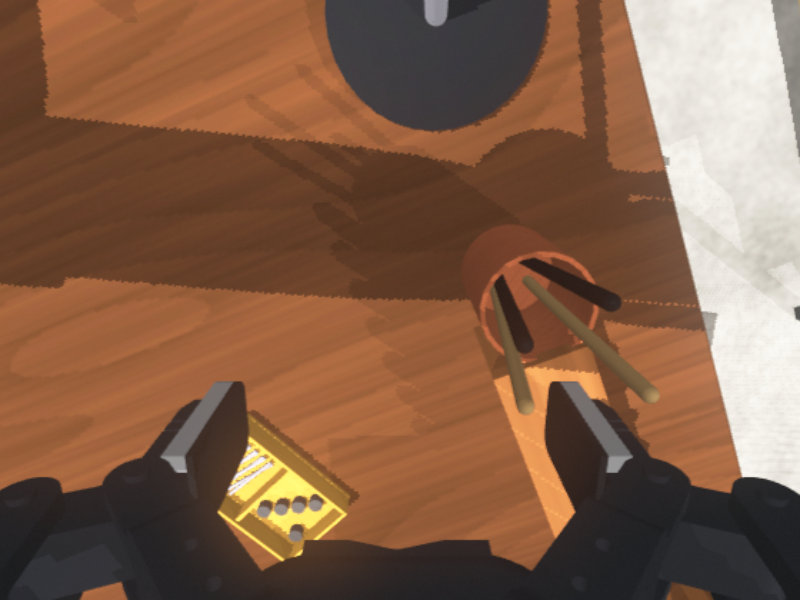

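The move was refused, so this picture only shows the start view: a pencil cup, the gold box and the open fingers. I'll resend the move with every key filled in.

drive_tool(deltas=[{"dx": -30, "dy": -18, "dz": 0, "ax": 0, "ay": 0, "az": 0}, {"dx": -49, "dy": -29, "dz": 0, "ax": 0, "ay": 0, "az": 0}, {"dx": -49, "dy": -29, "dz": 0, "ax": 0, "ay": 0, "az": 0}, {"dx": -49, "dy": -29, "dz": 0, "ax": 0, "ay": 0, "az": 0}, {"dx": -49, "dy": -29, "dz": 0, "ax": 0, "ay": 0, "az": 0}, {"dx": -49, "dy": -29, "dz": 0, "ax": 0, "ay": 0, "az": 0}, {"dx": -49, "dy": -29, "dz": 0, "ax": 0, "ay": 0, "az": 0}, {"dx": -49, "dy": -29, "dz": 0, "ax": 0, "ay": 0, "az": 0}, {"dx": -49, "dy": -29, "dz": 0, "ax": 0, "ay": 0, "az": 0}, {"dx": -49, "dy": -29, "dz": 0, "ax": 0, "ay": 0, "az": 0}, {"dx": -19, "dy": -9, "dz": 0, "ax": 0, "ay": 0, "az": -6.3}, {"dx": 0, "dy": 0, "dz": 0, "ax": 0, "ay": 0, "az": 0}, {"dx": 0, "dy": 0, "dz": 0, "ax": 0, "ay": 0, "az": 0}], hand=0, force=40)

```text
time_s: 2.78
tcp_pos: [0.5902, 0.1498, 0.2502]
tool_rot: [0.139, 0.99, 0.0, -0.0]
wrist_force: [-0.3, 1.0, -0.2]
width: 0.0856
```

```bash
cat > look.py <<'E'
from h import *
np.set_printoptions(precision=4,suppress=True)
m,p,d=shot('wrist'); C=cloud(m,d)
for q,z in [('work_nut',.058),('notch',.06),('pin_grip',.081)]:
    for e in env.landmark_of('wrist',q)[:2]: print(q,np.round(e['confidence'],2),np.round(e['centre']),ray_z(m,e['centre'],z))
P=C[abs(C[...,2]-.06)<.004]; print(len(P),np.median(P[:,2]),cv2.minAreaRect((P[:,:2]*1000).astype(np.float32)))
P=C[(C[...,2]>.092)&(C[...,2]<.104)]; print('grip top',len(P),(P.min(0)+P.max(0))/2,np.ptp(P,0))
a=np.radians(-16);o=np.array([.586,.180])
for n,b in dict(nut=(0,-35,58),oth=(0,45,58),pin=(31,-35,98),notch=(38,55,60),c1=(-50,-85,60),c2=(50,-85,60),c3=(50,100,60),c4=(-50,100,60)).items():
    w=[o[0]+(b[0]*np.cos(a)-b[1]*np.sin(a))/1e3,o[1]+(b[0]*np.sin(a)+b[1]*np.cos(a))/1e3,b[2]/1e3]
    u=proj(m,w)[0]; print(n,np.round(w,4),u); cv2.circle(p,tuple(int(x) for x in u),2,(0,0,255),-1)
np.savez('w1',p=p,d=d,C=C)
cv2.imwrite('pics/d.png',cv2.resize(p,(800,600)))
E
python3 look.py
```

```text
work_nut 0.71 [271. 162.] [0.5722 0.1497 0.058 ]
notch 0.94 [370. 204.] [0.6341 0.2259 0.06  ]
21488 0.060189227994598554 ((605.7291870117188, 248.98651123046875), (310.2127685546875, 105.25330352783203), 73.89129638671875)
grip top 301 [0.6035 0.1403 0.0961] [0.0153 0.0152 0.0078]
nut [0.5764 0.1464 0.058 ] [269.     167.0794]
oth [0.5984 0.2233 0.058 ] [358.3755 167.1495]
pin [0.6062 0.1378 0.098 ] [268.189  214.3384]
notch [0.6377 0.2224 0.06  ] [366.9104 208.2454]
c1 [0.5145 0.1121 0.06  ] [209.6668 109.4098]
c2 [0.6106 0.0845 0.06  ] [215.5249 220.4222]
c3 [0.6616 0.2623 0.06  ] [414.2664 220.543 ]
c4 [0.5655 0.2899 0.06  ] [427.6455 109.6222]
```

View pics/d.png

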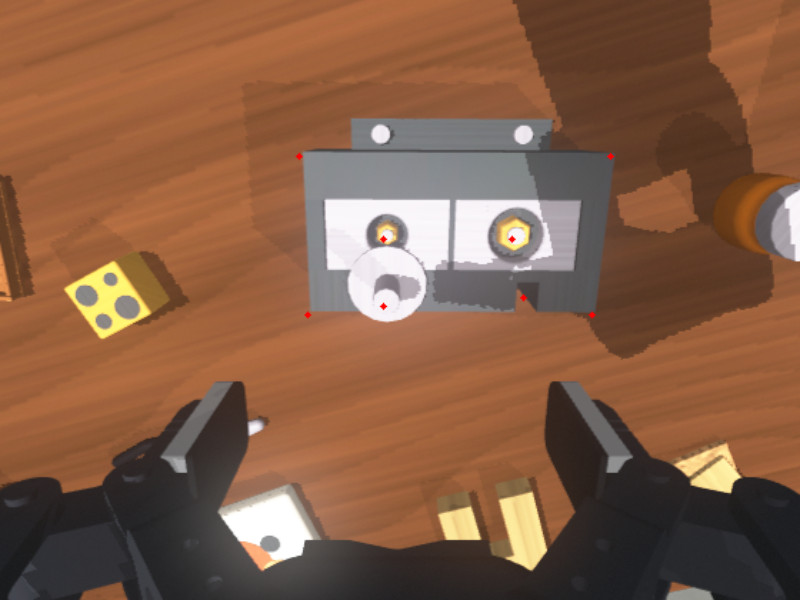

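The work nut at (386,233) sits in the visibly smaller counterbore, so it is the 13 mm one and calls for the smaller socket. The dots put my block estimate about 3 mm off. Corrected, the block origin is about (.583,.183) with yaw -16°, and the pin is at (.603,.1406). I'll descend and grip.

drive_tool(deltas=[{"dx": -8, "dy": -3, "dz": 30, "ax": 0, "ay": 0, "az": 0}, {"dx": -7, "dy": -2.3, "dz": 40, "ax": 0, "ay": 0, "az": 0}, {"dx": 0, "dy": 0, "dz": 35, "ax": 0, "ay": 0, "az": 0}, {"dx": 0, "dy": 0, "dz": 25, "ax": 0, "ay": 0, "az": 0}, {"dx": 0, "dy": 0, "dz": 20, "ax": 0, "ay": 0, "az": 0}, {"dx": 0, "dy": 0, "dz": 12, "ax": 0, "ay": 0, "az": 0}, {"dx": 0, "dy": 0, "dz": 0, "ax": 0, "ay": 0, "az": 0}])

```text
time_s: 3.85
tcp_pos: [0.6032, 0.1401, 0.0877]
tool_rot: [0.139, 0.99, -0.0, -0.001]
wrist_force: [0.4, 0.4, -0.3]
width: 0.0858
```

drive_tool(deltas=[{"dx": 0, "dy": 0, "dz": 0}, {"dx": 0, "dy": 0, "dz": 0}, {"dx": 0, "dy": 0, "dz": 0}, {"dx": 0, "dy": 0, "dz": 0}, {"dx": 0, "dy": 0, "dz": 0}, {"dx": 0, "dy": 0, "dz": 0}, {"dx": 0, "dy": 0, "dz": 0}, {"dx": 0, "dy": 0, "dz": 0}], hand=255, force=40)

```text
invalid input
```

drive_tool(deltas=[{"dx": 0, "dy": 0, "dz": 0, "ax": 0, "ay": 0, "az": 0}, {"dx": 0, "dy": 0, "dz": 0, "ax": 0, "ay": 0, "az": 0}, {"dx": 0, "dy": 0, "dz": 0, "ax": 0, "ay": 0, "az": 0}, {"dx": 0, "dy": 0, "dz": 0, "ax": 0, "ay": 0, "az": 0}, {"dx": 0, "dy": 0, "dz": 0, "ax": 0, "ay": 0, "az": 0}, {"dx": 0, "dy": 0, "dz": 0, "ax": 0, "ay": 0, "az": 0}], hand=255, force=40)

```text
time_s: 4.6
tcp_pos: [0.604, 0.14, 0.0889]
tool_rot: [0.139, 0.99, 0.0, 0.0]
wrist_force: [-0.1, 0.1, 3.7]
width: 0.0146
```

drive_tool(deltas=[{"dx": 0, "dy": 0, "dz": -5, "ax": 0, "ay": 0, "az": 0}, {"dx": 0, "dy": 0, "dz": -15, "ax": 0, "ay": 0, "az": 0}, {"dx": 0, "dy": 0, "dz": -20, "ax": 0, "ay": 0, "az": 0}, {"dx": 0, "dy": 0, "dz": -20, "ax": 0, "ay": 0, "az": 0}, {"dx": 0, "dy": 0, "dz": 0, "ax": 0, "ay": 0, "az": 0}, {"dx": 0, "dy": 0, "dz": 0, "ax": 0, "ay": 0, "az": 0}])

```text
time_s: 5.35
tcp_pos: [0.6034, 0.14, 0.1483]
tool_rot: [0.139, 0.99, -0.0, -0.0]
wrist_force: [-0.0, -1.0, -2.2]
width: 0.0145
```

```bash
python3 - <<'E'
from h import *
np.set_printoptions(precision=4,suppress=True)
s=env.observe(); print(s['tcp_pos'],s['wrist_force'],s['width'])
m,p,d=shot('wrist'); C=cloud(m,d)
for q,z in [('work_nut',.058),('notch',.06),('pin_grip',.141)]:
    for e in env.landmark_of('wrist',q)[:2]: print(q,np.round(e['confidence'],2),np.round(e['centre']),ray_z(m,e['centre'],z))
P=C[(abs(C[...,2]-.06)<.003)]; print(len(P),cv2.minAreaRect((P[:,:2]*1000).astype(np.float32)))
cv2.imwrite('pics/e.png',cv2.resize(p,(800,600)))
E
```

```text
[0.6034 0.14   0.1483] [-0.0127 -1.0245 -2.1644] 0.014489647899243882
work_nut 0.98 [278. 171.] [0.5741 0.1487 0.058 ]
notch 0.72 [417. 232.] [0.6361 0.2234 0.06  ]
pin_grip 0.6 [278. 283.] [0.6023 0.1409 0.141 ]
44187 ((586.3710327148438, 189.5787353515625), (186.0941925048828, 100.68498229980469), 73.81900024414062)
```

View pics/e.png

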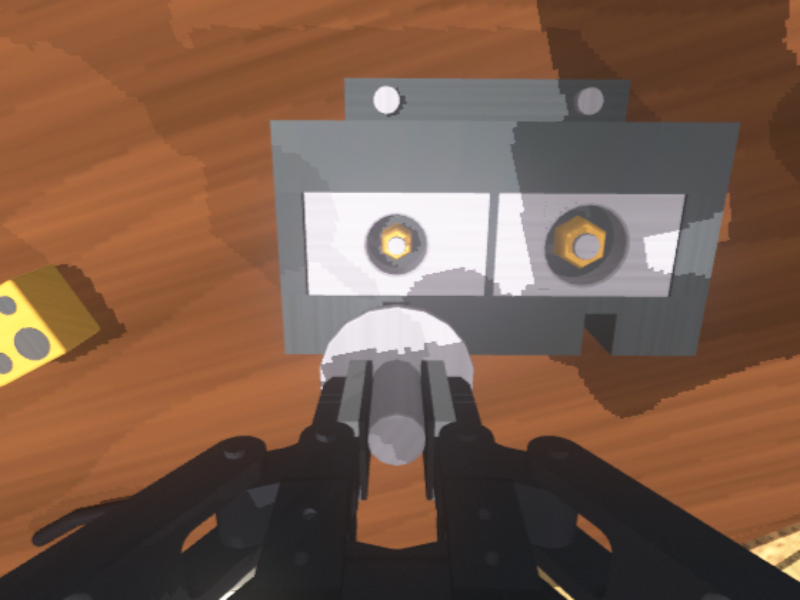

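The pin is out and held, and its disc shows at (397,360). The nut at (397,243) is clearly the smaller one. Now I'll carry the pin 90 mm along block y and 7.5 mm along block x, then lower it into the notch.

drive_tool(deltas=[{"dx": -2.5, "dy": 20, "dz": 0, "ax": 0, "ay": 0, "az": 0}, {"dx": -2.5, "dy": 30, "dz": 0, "ax": 0, "ay": 0, "az": 0}, {"dx": -2.5, "dy": 25, "dz": 0, "ax": 0, "ay": 0, "az": 0}, {"dx": 0, "dy": 15, "dz": 0, "ax": 0, "ay": 0, "az": 0}, {"dx": 0, "dy": 0, "dz": 0, "ax": 0, "ay": 0, "az": 0}, {"dx": 0, "dy": 0, "dz": 12, "ax": 0, "ay": 0, "az": 0}, {"dx": 0, "dy": 0, "dz": 8, "ax": 0, "ay": 0, "az": 0}, {"dx": 0, "dy": 0, "dz": 8, "ax": 0, "ay": 0, "az": 0}, {"dx": 0, "dy": 0, "dz": 0, "ax": 0, "ay": 0, "az": 0}])

```text
time_s: 6.68
tcp_pos: [0.6349, 0.2238, 0.1189]
tool_rot: [0.139, 0.99, -0.0, -0.001]
wrist_force: [0.6, -0.3, -1.7]
width: 0.0148
```

drive_tool(deltas=[{"dx": -0.8, "dy": 1, "dz": 8, "ax": 0, "ay": 0, "az": 0}, {"dx": 0, "dy": 0, "dz": 8, "ax": 0, "ay": 0, "az": 0}, {"dx": 0, "dy": 0, "dz": 7, "ax": 0, "ay": 0, "az": 0}, {"dx": 0, "dy": 0, "dz": 4, "ax": 0, "ay": 0, "az": 0}, {"dx": 0, "dy": 0, "dz": 2, "ax": 0, "ay": 0, "az": 0}, {"dx": 0, "dy": 0, "dz": 0, "ax": 0, "ay": 0, "az": 0}])

```text
time_s: 7.42
tcp_pos: [0.6367, 0.2252, 0.0913]
tool_rot: [0.139, 0.99, -0.0, 0.0]
wrist_force: [0.3, -0.0, -1.4]
width: 0.0147
```

drive_tool(deltas=[{"dx": 0, "dy": 0, "dz": 1.5, "ax": 0, "ay": 0, "az": 0}, {"dx": 0, "dy": 0, "dz": 0.5, "ax": 0, "ay": 0, "az": 0}, {"dx": 0, "dy": 0, "dz": 0, "ax": 0, "ay": 0, "az": 0}])

```text
time_s: 7.8
tcp_pos: [0.6367, 0.2252, 0.0894]
tool_rot: [0.139, 0.99, 0.0, 0.0]
wrist_force: [-0.0, -0.2, -0.8]
width: 0.0148
```

drive_tool(deltas=[{"dx": 0, "dy": 0, "dz": 0.8, "ax": 0, "ay": 0, "az": 0}, {"dx": 0, "dy": 0, "dz": 0, "ax": 0, "ay": 0, "az": 0}])

```text
time_s: 8.05
tcp_pos: [0.6368, 0.2252, 0.0889]
tool_rot: [0.139, 0.99, 0.0, 0.0]
wrist_force: [-0.8, -0.2, 0.5]
width: 0.0147
```

drive_tool(deltas=[{"dx": 0, "dy": 0, "dz": 0, "ax": 0, "ay": 0, "az": 0}, {"dx": 0, "dy": 0, "dz": 0, "ax": 0, "ay": 0, "az": 0}, {"dx": 0, "dy": 0, "dz": 0, "ax": 0, "ay": 0, "az": 0}, {"dx": 0, "dy": 0, "dz": 0, "ax": 0, "ay": 0, "az": 0}, {"dx": 0, "dy": 0, "dz": -20, "ax": 0, "ay": 0, "az": 0}, {"dx": 0, "dy": 0, "dz": -40, "ax": 0, "ay": 0, "az": 0}, {"dx": 0, "dy": 0, "dz": -45, "ax": 0, "ay": 0, "az": 0}, {"dx": 0, "dy": 0, "dz": -45, "ax": 0, "ay": 0, "az": 0}, {"dx": 0, "dy": 0, "dz": -10, "ax": 0, "ay": 0, "az": 0}, {"dx": 0, "dy": 0, "dz": 0, "ax": 0, "ay": 0, "az": 0}], hand=60)

```text
time_s: 9.3
tcp_pos: [0.6371, 0.2253, 0.2503]
tool_rot: [0.139, 0.99, 0.001, 0.001]
wrist_force: [0.4, -0.0, -0.5]
width: 0.0652
```

```bash
python3 - <<'E'
from h import *
np.set_printoptions(precision=4,suppress=True)
s=env.observe(); print(s['tcp_pos'],s['wrist_force'],s['width'])
m,p,d=shot('wrist'); C=cloud(m,d)
for q,z in [('work_nut',.058),('notch',.06),('pin_grip',.081)]:
    for e in env.landmark_of('wrist',q)[:2]: print(q,np.round(e['confidence'],2),np.round(e['centre']),ray_z(m,e['centre'],z))
P=C[(C[...,2]>.094)&(C[...,2]<.102)&(abs(C[...,0]-.63)<.05)&(abs(C[...,1]-.22)<.05)]; print('grip top',len(P),(P.min(0)+P.max(0))/2,np.ptp(P,0))
print(go([.49,-.18,.25],74))
cv2.imwrite('pics/f.png',cv2.resize(p,(800,600)))
E
```

```text
[0.6371 0.2253 0.2503] [ 0.3643 -0.0278 -0.529 ] 0.0652238417824888
work_nut 0.9 [174. 135.] [0.5736 0.1506 0.058 ]
notch 0.44 [444. 120.] [0.6252 0.3776 0.06  ]
notch 0.29 [279. 183.] [0.6398 0.2263 0.06  ]
pin_grip 0.8 [277. 186.] [0.6366 0.226  0.081 ]
grip top 302 [0.6365 0.2257 0.0969] [0.0152 0.0153 0.0056]
[array([  28.6, -429.4,   -3. ]), 'jaw now 74.0', ('tilt fix tool', array([-0.12, -0.19,  0.  ])), 'az 0.0']
```

View pics/f.png

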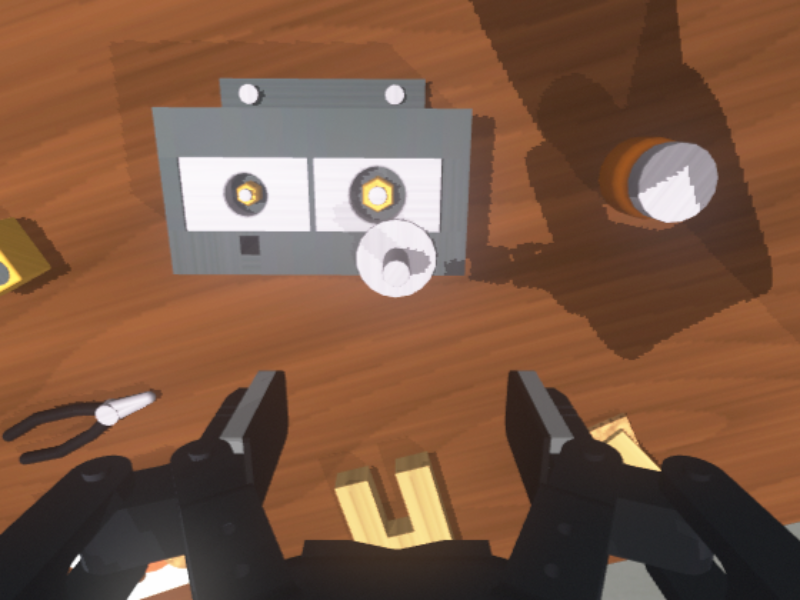

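The pin stands upright in the notch: its grip top reads (.6365,.2257,.097) and the empty bore shows at (250,245). Next, the tray.

drive_tool(deltas=[{"dx": 3, "dy": -30, "dz": 0, "ax": 0, "ay": 0, "az": 0}, {"dx": 3, "dy": -50, "dz": 0, "ax": 0, "ay": 0, "az": 0}, {"dx": 3, "dy": -55, "dz": 0, "ax": 0, "ay": 0, "az": 0}, {"dx": 3, "dy": -55, "dz": 0, "ax": 0, "ay": 0, "az": 0}, {"dx": 3, "dy": -55, "dz": 0, "ax": 0, "ay": 0, "az": 0}, {"dx": 3, "dy": -55, "dz": 0, "ax": 0, "ay": 0, "az": 0}, {"dx": 3, "dy": -55, "dz": 0, "ax": 0, "ay": 0, "az": 0}, {"dx": 4, "dy": -40, "dz": 0, "ax": 0, "ay": 0, "az": 0}, {"dx": 0, "dy": -20, "dz": 0, "ax": 0, "ay": 0, "az": 0}, {"dx": 0, "dy": 0, "dz": 0, "ax": 0, "ay": 0, "az": 0}, {"dx": 0, "dy": 0, "dz": 0, "ax": 0, "ay": 0, "az": 0}], hand=0)

```text
time_s: 10.88
tcp_pos: [0.4983, -0.1663, 0.2477]
tool_rot: [0.139, 0.99, 0.0, -0.001]
wrist_force: [0.0, 0.0, -0.1]
width: 0.0853
```

```bash
python3 - <<'E'
from h import *
np.set_printoptions(precision=4,suppress=True)
s=env.observe(); print(s['time_s'],s['tcp_pos'],s['wrist_force'],s['joint_positions'])
m,p,d=shot('wrist','g_raw.png'); C=cloud(m,d); np.savez('w2',p=p,d=d,C=C)
for q in ('socket_a_mid','socket_b_mid'):
    for e in env.landmark_of('wrist',q)[:4]: print(q,np.round(e['confidence'],2),np.round(e['centre']),ray_z(m,e['centre'],.034))
T=abs(C[...,2]-.064)<.004
n,L,st,_=cv2.connectedComponentsWithStats(T.astype(np.uint8))
for i in range(1,n):
    if st[i,4]>150:
        P=C[L==i]; (c,r)=cv2.minEnclosingCircle((P[:,:2]*1000).astype(np.float32)); print(st[i],c,r)
u=proj(m,[.498,-.167,.064])[0].astype(int)
x=max(u[0]-100,0);y=max(u[1]-75,0)
print('crop',x,y)
cv2.imwrite('pics/g.png',cv2.resize(p[y:y+150,x:x+200],(800,600),interpolation=cv2.INTER_CUBIC))
E
```

```text
10.875 [ 0.4983 -0.1663  0.2477] [ 0.0486  0.0186 -0.0552] [-0.4245 -0.1525  1.9281  0.0004  1.3676 -1.7168]
socket_a_mid 0.84 [279. 170.] [ 0.4938 -0.1633  0.034 ]
socket_b_mid 0.92 [220. 285.] [ 0.5956 -0.2562  0.034 ]
socket_b_mid 0.91 [207. 182.] [ 0.4859 -0.2333  0.034 ]
socket_b_mid 0.75 [129. 239.] [ 0.5209 -0.3287  0.034 ]
[178  19  38  39 726] (368.0771789550781, -195.66217041015625) 15.308084487915039
[265 168  25  26 497] (496.9300537109375, -165.57115173339844) 11.392343521118164
[181 171  36  35 958] (484.5125732421875, -234.86026000976562) 16.014156341552734
[ 96 235  32  29 307] (518.4081420898438, -334.4769287109375) 14.750420570373535
[199 291  29  25 296] (599.1304931640625, -260.2619934082031) 14.94648265838623
crop 175 107
```

View pics/g.png

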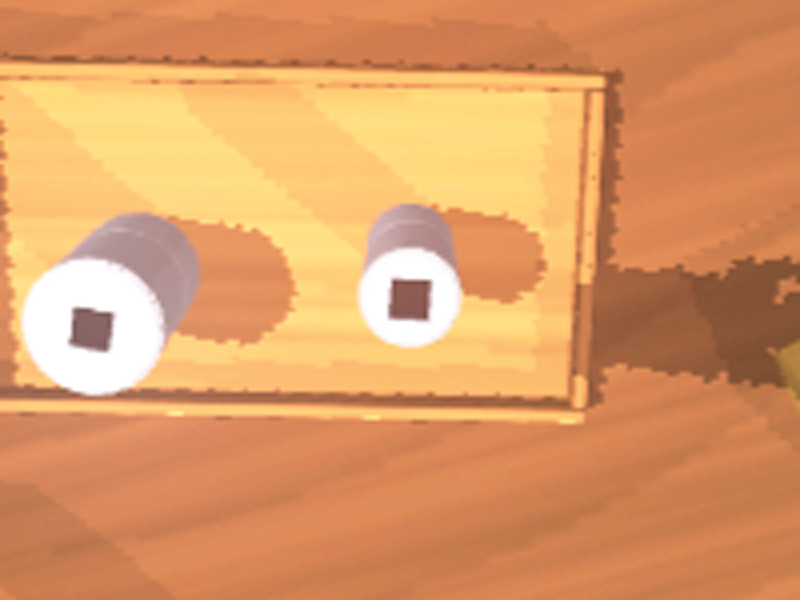

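The tray's small socket is at (410,298) in the crop and the large one at (92,325). I'll measure the drive square's yaw exactly.

```bash
python3 - <<'E'
from h import *
np.set_printoptions(precision=4,suppress=True)
p=cv2.imread('pics/g_raw.png'); m=env.camera_model('wrist')
for c in ((277.5,182),(198,189)):
    x,y=int(c[0])-9,int(c[1])-9
    g=cv2.resize(cv2.cvtColor(p[y:y+18,x:x+18],cv2.COLOR_BGR2GRAY),None,fx=8,fy=8,interpolation=cv2.INTER_CUBIC)
    k=(g<150).astype(np.uint8); n,L,st,ce=cv2.connectedComponentsWithStats(k); i=L[72,72]
    ct,_=cv2.findContours((L==i).astype(np.uint8),cv2.RETR_EXTERNAL,cv2.CHAIN_APPROX_NONE)
    pts=ct[0].reshape(-1,2)/8+[x-.44,y-.44]
    W=np.array([ray_z(m,q,.064)[:2] for q in pts])*1e3
    c2,_=cv2.findContours((L==i).astype(np.uint8),1,2)
    r=cv2.minAreaRect(W.astype(np.float32)); print(i,r,'yaw mod90',r[2]%90-90)
    # moment-based 4-fold angle
    q=W-W.mean(0); a=np.arctan2(q[:,1],q[:,0]); rr=np.hypot(*q.T); z=(rr**4*np.exp(4j*a)).sum(); print('corner ang',np.degrees(np.angle(z))/4-45, W.mean(0))
print(go([.4965,-.1655,.049]))
E
```

```text
1 ((497.4712829589844, -165.6673126220703), (8.728405952453613, 8.744564056396484), 71.94305419921875) yaw mod90 -18.05694580078125
corner ang -18.98250523763063 [ 497.5102 -165.5686]
1 ((484.6969909667969, -235.48855590820312), (8.680208206176758, 8.917134284973145), 63.944740295410156) yaw mod90 -26.055259704589844
corner ang -26.56582151125425 [ 484.6917 -235.494 ]
[array([  2.1,  -0.2, 199.2]), 'jaw now 74.1', ('tilt fix tool', array([ 0.01, -0.03,  0.  ]))]
```

drive_tool(deltas=[{"dx": 1.3, "dy": 0.3, "dz": 25, "ax": 0, "ay": 0, "az": 0}, {"dx": 0, "dy": 0, "dz": 40, "ax": 0, "ay": 0, "az": 0}, {"dx": 0, "dy": 0, "dz": 40, "ax": 0, "ay": 0, "az": 0}, {"dx": 0, "dy": 0, "dz": 35, "ax": 0, "ay": 0, "az": 0}, {"dx": 0, "dy": 0, "dz": 25, "ax": 0, "ay": 0, "az": 0}, {"dx": 0, "dy": 0, "dz": 20, "ax": 0, "ay": 0, "az": 0}, {"dx": 0, "dy": 0, "dz": 13, "ax": 0, "ay": 0, "az": 0}, {"dx": 0, "dy": 0, "dz": 0, "ax": 0, "ay": 0, "az": 0}], hand=130)

```text
time_s: 12.02
tcp_pos: [0.4968, -0.1656, 0.0496]
tool_rot: [0.139, 0.99, 0.0, -0.001]
wrist_force: [-0.1, -0.1, 0.9]
width: 0.0418
```

drive_tool(deltas=[{"dx": 0, "dy": 0, "dz": 0, "ax": 0, "ay": 0, "az": 0}, {"dx": 0, "dy": 0, "dz": 0, "ax": 0, "ay": 0, "az": 0}, {"dx": 0, "dy": 0, "dz": 0, "ax": 0, "ay": 0, "az": 0}, {"dx": 0, "dy": 0, "dz": 0, "ax": 0, "ay": 0, "az": 0}], hand=255, force=60)

```text
time_s: 12.52
tcp_pos: [0.4982, -0.1666, 0.0518]
tool_rot: [0.139, 0.99, -0.0, 0.001]
wrist_force: [0.5, 0.8, 5.1]
width: 0.0202
```

drive_tool(deltas=[{"dx": 0, "dy": 0, "dz": -5, "ax": 0, "ay": 0, "az": 0}, {"dx": 0, "dy": 0, "dz": -20, "ax": 0, "ay": 0, "az": 0}, {"dx": 0, "dy": 0, "dz": -30, "ax": 0, "ay": 0, "az": 0}, {"dx": 0, "dy": 0, "dz": -25, "ax": 0, "ay": 0, "az": 0}, {"dx": 2, "dy": 34, "dz": 0, "ax": 0, "ay": 0, "az": 0}, {"dx": 2, "dy": 48, "dz": 0, "ax": 0, "ay": 0, "az": 0}, {"dx": 2, "dy": 48, "dz": 0, "ax": 0, "ay": 0, "az": 0}, {"dx": 2, "dy": 48, "dz": 0, "ax": 0, "ay": 0, "az": 0}, {"dx": 2, "dy": 48, "dz": 0, "ax": 0, "ay": 0, "az": 0}, {"dx": 2, "dy": 48, "dz": 0, "ax": 0, "ay": 0, "az": -2}, {"dx": 1.5, "dy": 35, "dz": 0, "ax": 0, "ay": 0, "az": 0}, {"dx": 0, "dy": 14, "dz": 0, "ax": 0, "ay": 0, "az": 0}, {"dx": 0, "dy": 0, "dz": 0, "ax": 0, "ay": 0, "az": 0}, {"dx": 0, "dy": 0, "dz": 0, "ax": 0, "ay": 0, "az": 0}])

```text
time_s: 14.28
tcp_pos: [0.5712, 0.1473, 0.1302]
tool_rot: [0.122, 0.993, -0.0, -0.0]
wrist_force: [-0.1, -1.2, -0.8]
width: 0.0199
```

```bash
python3 - <<'E'
from h import *
np.set_printoptions(precision=4,suppress=True)
s=env.observe(); print(s['time_s'],s['tcp_pos'],s['wrist_force'],s['width'])
m,p,d=shot('wrist','h_raw.png'); C=cloud(m,d)
print(go([.5745,.1488,.131],73.9,s))
for q,z in (('socket_a_mid',s['tcp_pos'][2]-.015),('work_nut',.058)):
    for e in env.landmark_of('wrist',q)[:2]: print(q,np.round(e['confidence'],2),np.round(e['centre']),ray_z(m,e['centre'],z))
P=C[(abs(C[...,2]-.06)<.003)&(abs(C[...,0]-.585)<.13)&(abs(C[...,1]-.18)<.15)]; print(len(P),cv2.minAreaRect((P[:,:2]*1000).astype(np.float32)))
cv2.imwrite('pics/h.png',cv2.resize(p,(800,600),interpolation=cv2.INTER_CUBIC))
E
```

```text
14.275 [0.5712 0.1473 0.1302] [-0.1199 -1.1697 -0.794 ] 0.01988030590711716
[array([-2.9,  2.3, -0.8]), 'jaw now 76.0', ('tilt fix tool', array([-0.04, -0.04,  0.  ])), 'az 2.1']
socket_a_mid 0.71 [277. 270.] [0.568  0.1481 0.1152]
work_nut 0.61 [278. 231.] [0.5729 0.1475 0.058 ]
37759 ((586.1591796875, 189.83389282226562), (186.29476928710938, 100.70088195800781), 73.8342056274414)
```

View pics/h.png

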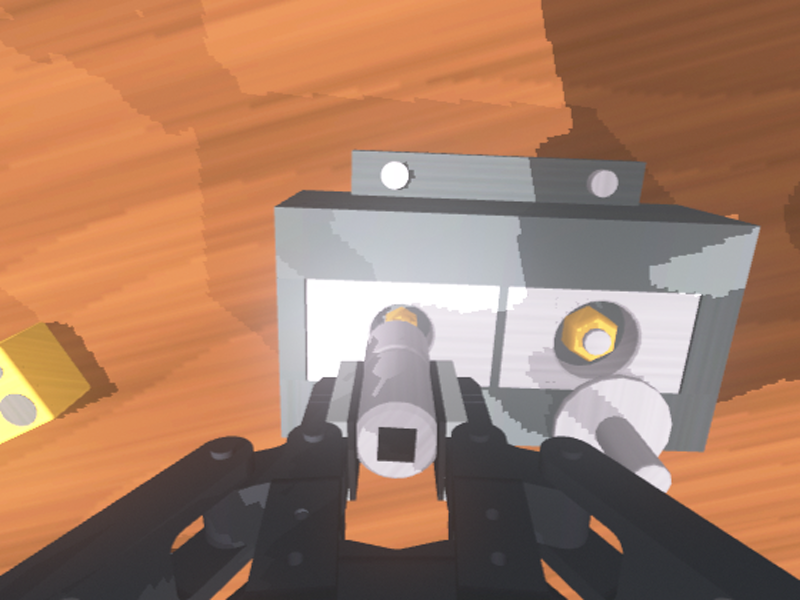

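The socket is held upright with its drive square at (397,444), and the nut is just visible at (402,315). I'll compute the socket axis and yaw relative to the nut.

```bash
cat > sq.py <<'E'
from h import *
import sys
np.set_printoptions(precision=4,suppress=True)
s=env.observe(); m,p,d=shot('wrist'); C=cloud(m,d)
c=proj(m,[*s['tcp_pos'][:2],s['tcp_pos'][2]+.0135])[0]; print('tcp',s['tcp_pos'],'F',s['wrist_force'],'px',c)
x,y=int(c[0])-30,int(c[1])-30; b=p[y:y+60,x:x+60]; D=C[y:y+60,x:x+60]
t=(D[...,2]>s['tcp_pos'][2]+.008)&(D[...,2]<s['tcp_pos'][2]+.02)
n,L,st,_=cv2.connectedComponentsWithStats(t.astype(np.uint8)); i=1+st[1:,4].argmax()
P=D[L==i]; zt=np.median(P[:,2]); cc,r=cv2.minEnclosingCircle((P[:,:2]*1e3).astype(np.float32)); print('top z',zt,'circle',cc,r)
g=cv2.resize(cv2.cvtColor(b,cv2.COLOR_BGR2GRAY),None,fx=8,fy=8,interpolation=cv2.INTER_CUBIC)
n,L2,st,ce=cv2.connectedComponentsWithStats(((g<90)&(cv2.resize((L==i).astype(np.uint8),None,fx=8,fy=8)>0)).astype(np.uint8))
i=1+st[1:,4].argmax()
ct,_=cv2.findContours((L2==i).astype(np.uint8),0,1); pts=max(ct,key=len).reshape(-1,2)/8+[x-.44,y-.44]
W=np.array([ray_z(m,q,zt)[:2] for q in pts])*1e3; R_=cv2.minAreaRect(W.astype(np.float32)); print('square',R_)
S=np.array(R_[0])/1e3; N=np.array([.5744,.149]); e=np.r_[N-S,0]
print('socket->nut tool mm',R.from_quat(s['tool_rot']).as_matrix().T@e*1e3, 'yaw',R_[2]%90-90)
E
python3 sq.py
```

```text
tcp [0.5714 0.1473 0.1305] F [ 0.2062 -0.3435 -0.6662] px [277.0414 315.3954]
top z 0.14282315606656132 circle (570.6805419921875, 147.37945556640625) 15.309530258178711
square ((570.3843994140625, 147.5556182861328), (9.201010704040527, 9.498653411865234), 72.57160949707031)
socket->nut tool mm [-3.5445  2.3765 -0.001 ] yaw -17.428390502929688
```

drive_tool(deltas=[{"dx": -3.4, "dy": 2.3, "dz": 0, "ax": 0, "ay": 0, "az": -1}, {"dx": 0, "dy": 0, "dz": 10, "ax": 0, "ay": 0, "az": 0}, {"dx": 0, "dy": 0, "dz": 10, "ax": 0, "ay": 0, "az": 0}, {"dx": 0, "dy": 0, "dz": 0, "ax": 0, "ay": 0, "az": 0}, {"dx": 0, "dy": 0, "dz": 0, "ax": 0, "ay": 0, "az": 0}])

```text
time_s: 15.1
tcp_pos: [0.5752, 0.1498, 0.1102]
tool_rot: [0.113, 0.994, -0.0, -0.0]
wrist_force: [0.9, 0.4, -0.4]
width: 0.02
```

```bash
python3 sq.py
```

```text
tcp [0.5752 0.1498 0.1102] F [ 0.9409  0.383  -0.4058] px [277.0035 315.3336]
top z 0.1226217795527644 circle (574.8419189453125, 150.0438232421875) 15.392572402954102
square ((574.1879272460938, 150.09478759765625), (9.17088794708252, 9.466045379638672), 73.86427307128906)
socket->nut tool mm [-0.4524 -1.0192 -0.    ] yaw -16.135726928710938
```

drive_tool(deltas=[{"dx": 0, "dy": -0.9, "dz": 1.5, "ax": 0, "ay": 0, "az": 0}, {"dx": 0, "dy": 0, "dz": 1.5, "ax": 0, "ay": 0, "az": 0}, {"dx": 0, "dy": 0, "dz": 1.5, "ax": 0, "ay": 0, "az": 0}, {"dx": 0, "dy": 0, "dz": 1.5, "ax": 0, "ay": 0, "az": 0}, {"dx": 0, "dy": 0, "dz": 0, "ax": 0, "ay": 0, "az": 0}])

```text
time_s: 15.78
tcp_pos: [0.575, 0.1489, 0.1043]
tool_rot: [0.113, 0.994, -0.0, -0.0]
wrist_force: [-0.5, 0.0, -2.0]
width: 0.0201
```

drive_tool(deltas=[{"dx": 0, "dy": 0, "dz": 1.5, "ax": 0, "ay": 0, "az": 0}, {"dx": 0, "dy": 0, "dz": 1.5, "ax": 0, "ay": 0, "az": 0}, {"dx": 0, "dy": 0, "dz": 0, "ax": 0, "ay": 0, "az": 0}])

```text
time_s: 16.15
tcp_pos: [0.5751, 0.1489, 0.1013]
tool_rot: [0.113, 0.994, -0.0, -0.0]
wrist_force: [-0.7, -0.1, -1.4]
width: 0.02
```

The socket is passing over the nut with no contact force. Continuing down.

drive_tool(deltas=[{"dx": 0, "dy": 0, "dz": 2, "ax": 0, "ay": 0, "az": 0}, {"dx": 0, "dy": 0, "dz": 2, "ax": 0, "ay": 0, "az": 0}, {"dx": 0, "dy": 0, "dz": 1.5, "ax": 0, "ay": 0, "az": 0}, {"dx": 0, "dy": 0, "dz": 0, "ax": 0, "ay": 0, "az": 0}])

```text
time_s: 16.65
tcp_pos: [0.5751, 0.1488, 0.0958]
tool_rot: [0.113, 0.994, -0.0, -0.0]
wrist_force: [0.9, -0.3, -1.0]
width: 0.0201
```

drive_tool(deltas=[{"dx": 0, "dy": 0, "dz": 1, "ax": 0, "ay": 0, "az": 0}, {"dx": 0, "dy": 0, "dz": 1, "ax": 0, "ay": 0, "az": 0}, {"dx": 0, "dy": 0, "dz": 0.5, "ax": 0, "ay": 0, "az": 0}, {"dx": 0, "dy": 0, "dz": 0, "ax": 0, "ay": 0, "az": 0}])

```text
time_s: 17.15
tcp_pos: [0.5752, 0.1489, 0.0938]
tool_rot: [0.113, 0.994, -0.0, 0.0]
wrist_force: [-0.2, -0.8, 1.0]
width: 0.0201
```

drive_tool(deltas=[{"dx": 0, "dy": 0, "dz": 0.7, "ax": 0, "ay": 0, "az": 0}, {"dx": 0, "dy": 0, "dz": 0.7, "ax": 0, "ay": 0, "az": 0}, {"dx": 0, "dy": 0, "dz": 0, "ax": 0, "ay": 0, "az": 0}])

```text
time_s: 17.52
tcp_pos: [0.5754, 0.1489, 0.0937]
tool_rot: [0.113, 0.994, -0.0, 0.0]
wrist_force: [-4.6, -1.7, 8.5]
width: 0.0204
```

drive_tool(deltas=[{"dx": 0, "dy": 0, "dz": 0.8, "ax": 0, "ay": 0, "az": 0}, {"dx": 0, "dy": 0, "dz": 0, "ax": 0, "ay": 0, "az": 0}, {"dx": 0, "dy": 0, "dz": 0, "ax": 0, "ay": 0, "az": 0}], force=70)

```text
time_s: 17.9
tcp_pos: [0.5755, 0.1489, 0.0937]
tool_rot: [0.113, 0.994, -0.0, 0.0]
wrist_force: [-7.0, -1.8, 12.1]
width: 0.0204
```

```bash
python3 sq.py; python3 - <<'E'
from h import *
m,p,d=shot('wrist'); C=cloud(m,d)
P=C[(C[...,2]>.094)&(C[...,2]<.102)&(abs(C[...,0]-.637)<.025)&(abs(C[...,1]-.226)<.025)]; print('pin top',len(P),(P.min(0)+P.max(0))/2,np.ptp(P,0))
cv2.imwrite('pics/i.png',cv2.resize(p,(800,600)))
E
```

```text
tcp [0.5755 0.1489 0.0937] F [-6.9873 -1.7984 12.1308] px [276.9948 315.4072]
top z 0.10613022376719536 circle (574.8320922851562, 148.81314086914062) 15.353851318359375
square ((574.534423828125, 149.15000915527344), (9.160989761352539, 9.391440391540527), 73.58330535888672)
socket->nut tool mm [ 0.0973 -0.1763  0.    ] yaw -16.41669464111328Traceback (most recent call last):
  File "<stdin>", line 3, in <module>
    return umr_minimum(a, axis, None, out, keepdims, initial, where)
ValueError: zero-size array to reduction operation minimum which has no identity
```

The socket top reads 106.1 mm, and fully seated is 106. I'll check the pin once more with the scene camera, since it isn't in the wrist depth.

```bash
python3 - <<'E'
from h import *
m,p,d=shot('scene')
for e in env.landmark_of('scene','pin_grip')[:3]: print(e['confidence'],e['centre'],ray_z(m,e['centre'],.081))
a=p[150:390,180:500]; b=shot('wrist')[1]
cv2.imwrite('pics/i.png',np.hstack([cv2.resize(a,(400,300)),cv2.resize(b,(400,300))]))
E
```

```text
0.92 [322.4, 298.8] [0.63619309 0.21971103 0.081     ]
```

View pics/i.png

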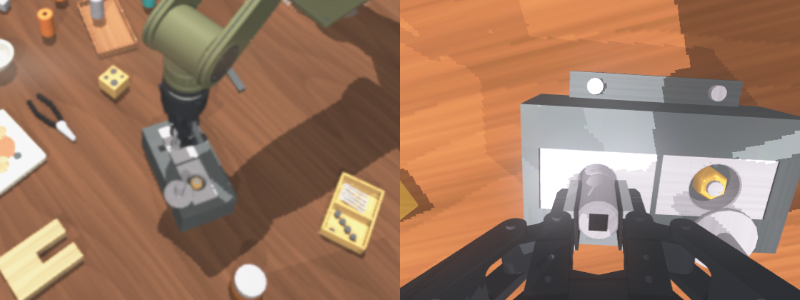

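The pin is still hanging in the notch, at (180,190) in the left view. The socket is down on the nut and still gripped, at (598,210) on the right. The other tools are where they were. Handing in.

```bash
python3 -c "
from h import *
print(env.finish_job()); s=env.observe(); print(s['time_s'],s['tcp_pos'],s['wrist_force'],s['width'])"
```

```text
the job is handed in; nothing more can be done
None
the job is handed in; nothing more can be done
```

The job is handed in at about 18 s of the 67 s allowed. The lock pin hangs upright in the notch, and the smaller socket is pushed fully home on the work nut, still gripped.

- **Order:** I drew the pin first and parked it. The nut then showed as the 13 mm one in the smaller counterbore, so I tried the smaller socket first and it fitted. The larger socket was never moved.
- **Socket checks:**
  - Its top reads 106.1 mm, against 106 mm when fully seated.
  - It is within 0.2 mm of the nut's centre, at yaw -16.4° against about -16.1° for the nut.
  - It is held down with about 12 N, with about 7 N of sideways force at the wrist.
- **Pin checks:** Right after release, its grip top read (0.6365, 0.2257), about 1 mm from the target. The last scene picture shows it still there.
- **Checks that failed or disagreed:**
  - The final wrist-depth check of the pin found no points there. I relied on the scene camera instead, which reads about 6 mm off in y, in line with its offset in the earlier views.
  - The finger opening reads about 1.5 mm under the true diameters, and both grips held.
  - Two move calls were refused as invalid input before anything moved, and I resent them with all keys filled in.

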